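# Shut and hasp a cutlery case under a shop display rack

### The arm

A 6-joint arm with a two-finger parallel gripper is mounted at the origin on the work surface. World frame = base frame: x ahead of the robot, y to its left, z up, the work surface at z = 0. Lengths are in mm, angles in rad, forces in N, time in s.
With the tool pointing down it reaches from about 250 to 725 mm from the base axis. Payload 4 kg.
Tool frame: the origin (TCP) lies on the mounting face of the last link; the fingertips stand 173 mm ahead of it and the grasp point (between the pads) lies 155 mm ahead of it; z points along the fingers, y is the line along which they close (so a half turn about z gives the same grasp; the last joint's range is limited). The gripper opens to 85 mm and grips with 20 to 120 N. Pads are 22 mm wide; open, the fingers measure 114 mm over their backs; the gripper's body (76 mm by 85 mm) begins 54 mm behind the grasp point. The pads swing forward as they close: fully open they stand 13 mm farther back than shut.
Start: joints at [1.242, 0.241, 0.005, 1.335, 0, 1.571], TCP at [161.452, 473.216, 404.706] pointing down, gripper open.
Joint ranges: [-2.72, 2.72], [-1.05, 1.87], [-1.09, 1.28], [-1.99, 2.15], [-1.42, 1.44], [-3.14, 3.14]. Speed limits (rad/s): [2.79, 2.79, 3.14, 3.14, 3.14, 3.14].

### API

Orientations are given as a 3x3 rotation matrix whose columns are the frame's x, y, z axes.
In Python, from workcell import env, read_camera gives the robot as it stands.
- The arm moves only by the tool arm_command, never from a script. Its argument "series" is a list of rows, each a list of 7 numbers: the shift along the tool's x, y, z in m, then the turn, a rotation vector about the tool's x, y, z in rad, then the opening, from 0 (shut) to 1 (fully open). In form: [[tx, ty, tz, ax, ay, az, fingers], ...]. A call has 1 to 5 rows; each row is the pose to reach, as a shift and turn from the pose commanded when the call began, along the tool's axes at that moment; what a row does not reach only later rows make up. A row lasts 1/12 s, in which the tool goes at most 41.7 mm and 7.16 degrees, less where a joint would pass 70% of its speed; a pose out of reach is approached as far as the arm can. A call with a gripper value outside its range is refused whole. The fingers move at their own pace and stop on an object; "newtons" is the grip in N (left out, the last holds). Time passes only in rows, so rows that repeat a pose let the fingers close. It gives the time, the measured TCP pose, the force, the opening and the grip force at its end, in the units of the state.
- env.sense(): the state, without advancing time (a new reading comes with each control period).
- read_camera(name): name is "side" or "top"; returns a dict with "image" (480x640x3 uint8, red, green, blue), "range_z" (480x640 float32, mm along the optical axis (not along the pixel's ray), 0 where there is no reading), "camera_matrix" (3x3 intrinsics, pixels), "k1" (the pictures are not rectified: a ray, as slopes to the right and down, at radius r is drawn at 1 + k1 r^2 times it, then the intrinsics apply), "origin" and "attitude" of the camera in the world. Camera axes: x right, y down, z forward; pixel columns grow to the right and rows downward; lengths in mm; the calibration is good to about 2 mm. A picture is of the moment at which its call begins.
- env.hand_in(): hands the job in; it is judged then, once.
The state is a dict: "time": time; "q": joint angles; "joint_vel": joint speeds; "effort": joint torques, N m; "tool_pos": TCP position; "eef_rot": TCP orientation; "ft_force": force on the tool from outside, world axes, zero at the start; "wrist_torque": the same for the moment, N m; "width": opening from 0.0 (shut) to 1.0 (fully open); "grasp_force": force on a finger pad.
Only numpy, scipy, OpenCV 4.12 (cv2) and the standard library are available. Lean on these libraries where they do the work, as an engineer would, in place of code of your own. Each camera call takes 0.05 s, during which the arm holds its last target. There are 200 camera calls.

### The job

Get the wooden cutlery case under the wire rack ready to carry: first press its slightly open lid fully shut, and only then swing the brass hasp down over the catch until it lies flat against the front of the case. The hasp must stay clear of the catch until the lid is shut. Leave the crockery and other goods on the counter standing where they are.

Things in the scene. Friction and masses are not known exactly. Their poses are not given: they have to be found in the camera images.
- case: Dark wooden cutlery case, fixed to the counter, 150 (x) by 280 (y) by 100 mm high without its lid; walls 10 mm. Origin: centre of its underside, on the counter. Its -x is the front face (x = -75), which looks roughly to the robot; z up. The lid turns about a line along the case's y axis at x = +75, z = 100 mm.
- lid (a joint): Hinge angle of the paler wooden lid (a 30 mm thick slab, 150 by 280 mm, its top at z = 130 mm of the case when shut): 0 shut, growing as its front edge rises. The stiff hinge stays where it is left; about 2 to 4 N down on the front part of the top moves it.
- lid_front (a point): Middle of the lid's top front edge; moves with the lid; its axes are the lid's (x to the hinge, z out of the lid's top).
- hasp (a joint): Angle of the brass hasp to the lid's front: 0 hanging flat against the front of the case over the catch, 1.57 standing straight out to the front, more when it points upward; stiff, stays where it is left, takes about 1 N at its end.
- hasp_hinge (a point): Middle of the hasp's hinge (axis along the case's y), 7.5 mm before the lid's front and 12 mm below its top. The hasp is a brass strap 40 mm wide, 4 mm thick, 80 mm long: a slot 16 mm wide from 22 to 44 mm from the hinge passes over the catch, a solid part from 44 to 76 mm is for pressing, a 4 mm round lip ends it.
- hasp_end (a point): Middle of the hasp's free end, 76 mm from the hinge; moves with the hasp.
- catch (a point): Outer end of the steel staple on the middle of the case's front, 84 mm above the counter, standing 16 mm (19 mm with its bar) out of the front face; it sticks through the hasp's slot when hasped.
- rack: Fixed wire display rack over the case; origin on the counter. Its see-through deck of rods spans x -125 to +130, y -320 to +320 mm, underside at 368, top at 382 mm, stock on its ends. 16 mm legs at y = +-310, x = +115 and -50 mm. The deck reaches about 25 to 50 mm out beyond the case's front, so the gripper must come in tilted from the front.
- coffee_pot: Small white coffee pot, 72 mm across (125 mm with spout and handle), 110 mm high, loose, by the rack beside the case; origin under its centre.
- amber_jar: Amber glass jar with white cap, 68 mm across, 100 mm high, loose, by the rack beside the case; origin under its centre.
- mug: Red mug, 80 mm across, 95 mm high, loose; origin under its centre.
- bowl: Blue bowl, 130 mm across, 55 mm high, loose; origin under its centre.
- candlestick: Turned wooden candlestick, 72 mm across, 130 mm high, loose; origin under its centre.
- serving_spoon: Serving spoon lying on the counter, loose; origin near its middle.

How it is judged (in metres and radians):
On the way, in this order (a step that is already met when the one before it is completed fails the run):
1. the lid is pressed shut (within 0.04 rad, 6 mm at the front) while the hasp is still off the catch (value of joint lid below 0.04 rad and value of joint hasp above 0.5 rad), for 0.2 s.
2. the hasp is swung home over the catch (within 0.15 rad of flat) with the lid shut (value of joint lid below 0.04 rad and value of joint hasp below 0.15 rad), for 0.2 s.
At the end, for the whole second after the job is handed in: The lid is shut (joint below 0.04 rad, 6 mm at its front edge) and the hasp lies over the catch against the case's front (joint below 0.15 rad), both at rest; no bystander has moved more than 30 mm (all of step 2 and velocity of joint each of lid, hasp below 0.05 rad/s); the robot touches nothing.
It fails at once if the coffee pot or the jar beside the case is pushed more than 30 mm from its place or tipped over (distance of any of coffee_pot, amber_jar from where it was at the start of the episode above 0.03 m or angle between any of coffee_pot, amber_jar's own z axis and vertical above 0.4 rad).
It fails at once if the mug, bowl, candlestick or spoon is pushed more than 30 mm from its place or tipped over (distance of any of mug, bowl, candlestick, serving_spoon from where it was at the start of the episode above 0.03 m or angle between any of mug, bowl, candlestick's own z axis and vertical above 0.4 rad).
It fails at once if the hasp is swung down to the catch while the lid is still open (value of joint lid above 0.06 rad and value of joint hasp below 0.25 rad).
It also fails if it takes over 51 s, if anything falls off the work surface, if the arm or the gripper's body presses on something with over 40 N, if the wrist force passes 120 N, or if a joint passes its speed limit or range.

## Working session

There is one attempt and no reset: what is moved stays moved. The work goes in short steps, Python scripts to look and compute and a tool call to move; the robot and the scene stay as the last step left them, time stands still between calls to the robot, and variables do not carry over. Pictures are saved under pics/ and viewed, at most 10 in all, crops included, and the job is handed in when it is done.

Besides the shell and the picture viewer there is one more tool, called after "Call:" as name(argument=value, ...), one argument or row to a line, values as JSON. arm_command: Moves the arm, as the interface text tells. Its arguments: {"type":"object","properties":{"series":{"type":"array"},"newtons":{"type":"number"}},"required":["series"]}

```bash
mkdir -p pics; ls
cat > h.py <<'E'
import numpy as np, cv2, pickle
from workcell import env, read_camera
def pts(c):
    K=np.array(c["camera_matrix"]);h,w=c["range_z"].shape
    u,v=np.meshgrid(np.arange(w),np.arange(h))
    xd=np.stack([(u-K[0,2])/K[0,0],(v-K[1,2])/K[1,1]],-1)
    x=xd.copy()
    for _ in range(20): x=xd/(1+c["k1"]*(x**2).sum(-1,keepdims=True))
    z=c["range_z"][...,None]
    P=np.concatenate([x*z,z],-1)@np.array(c["attitude"]).T+np.array(c["origin"])
    P[c["range_z"]==0]=np.nan
    return P
def shot(n,tag):
    c=read_camera(n); pickle.dump(c,open(f"pics/{tag}.pkl","wb"))
    cv2.imwrite(f"pics/{tag}.png",c["image"][...,::-1]); return c
E
python3 - <<'E'
from h import *
for n in("side","top"):
    c=shot(n,n+"0"); print(n,c["origin"],np.round(c["attitude"],3).tolist(),c["k1"],c["camera_matrix"])
s=env.sense(); print(s)
E
```

```text
pics
side [ 962.3152764   -36.34373548 1356.34573515] [[0.061, 0.942, -0.329], [0.998, -0.058, 0.019], [-0.002, -0.33, -0.944]] -0.0017825047016033694 [[484.20518262   0.         321.6892601 ]
 [  0.         484.20518262 241.7572193 ]
 [  0.           0.           1.        ]]
top [ 299.70378144   -7.68934591 1651.38853909] [[-0.002, -0.988, 0.156], [-1.0, 0.001, -0.005], [0.005, -0.156, -0.988]] -0.11109316753357806 [[507.41533972   0.         332.14339311]
 [  0.         507.41533972 234.93404575]
 [  0.           0.           1.        ]]
{'time': 0.1, 'q': array([1.24199150e+00, 2.41350194e-01, 3.88041412e-03, 1.33522288e+00,
       9.59627892e-06, 1.57081272e+00]), 'joint_vel': array([-0.00016722, -0.00081135,  0.00284145, -0.00016287,  0.00020703,
        0.00140503]), 'effort': array([ 6.54028991e-04, -3.73137331e+01,  2.53010505e+01,  1.08395156e-02,
        1.04341618e-04,  4.74719059e-06]), 'tool_pos': array([161.37873202, 472.9917051 , 403.90360335]), 'eef_rot': array([[-9.46423653e-01,  3.22927055e-01, -6.21429110e-04],
       [ 3.22927653e-01,  9.46421957e-01, -1.79163987e-03],
       [ 9.56516771e-06, -1.89632699e-03, -9.99998202e-01]]), 'ft_force': array([-0.38464124,  0.04374543, -0.51218687]), 'wrist_torque': array([ 0.0392588 , -0.01437404,  0.00085539]), 'grasp_force': 0.0, 'width': 1.0009098806173704}
```

View pics/side0.png

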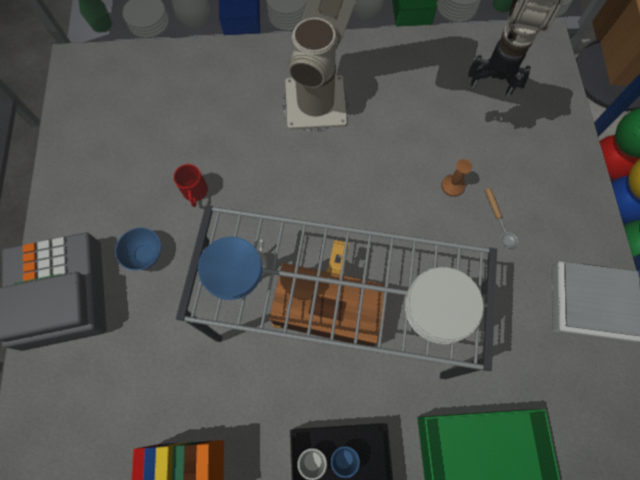

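View pics/top0.png

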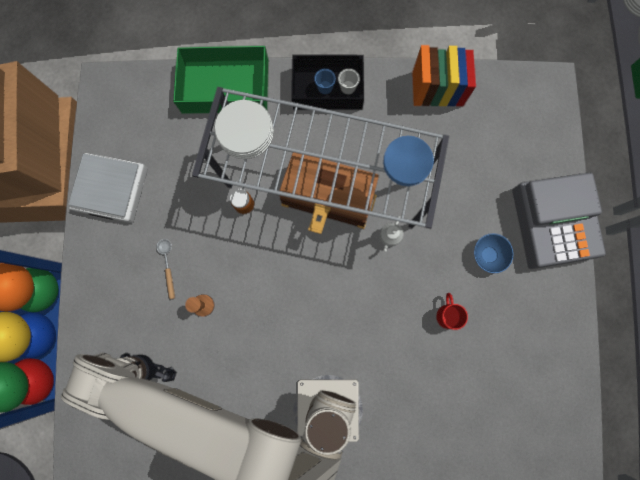

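The side view looks from behind the case: lid at about (328,305), yellow hasp at (338,258), robot at the top. In the top view the lid is at (328,188), hasp at (318,219) standing out to the front, jar at (240,200), coffee pot at (392,237), candlestick (200,305), mug (452,315). Next I measure the lid, hasp and rack.

Run:
```python
from h import *
for n in("side0","top0"):
    c=pickle.load(open(f"pics/{n}.pkl","rb"));P=pts(c);hsv=cv2.cvtColor(c["image"],cv2.COLOR_RGB2HSV)
    H,S,V=[hsv[...,i].astype(int) for i in range(3)]
    box=(P[...,0]>300)&(P[...,0]<760)&(abs(P[...,1])<420)
    m=box&(H>17)&(H<26)&(S>140)&(V>120)&(P[...,2]>60)&(P[...,2]<300)
    hp=P[m]; print(n,"hasp",len(hp))
    cc=hp.mean(0); print(cc,np.percentile(hp,[2,50,98],0).round(0).tolist())
    u,s,vt=np.linalg.svd(hp-cc,full_matrices=False); print("axes",vt.round(3).tolist(), (s/np.sqrt(len(hp))).round(1))
    for k in (0,): 
        t=(hp-cc)@vt[0]; print("ext",t.min(),t.max(), (cc+vt[0]*t.min()).round(),(cc+vt[0]*t.max()).round())
    m=box&(H>=4)&(H<=16)&(S>110)&(P[...,2]>100)&(P[...,2]<230)&(abs(P[...,1]+20)<180)&(P[...,0]>400)
    lp=P[m]; best=None;rng=np.random.default_rng(0)
    print("lid z pct",np.percentile(lp,[2,25,50,75,98],0).round(0).tolist())
    for _ in range(800):
        a=lp[rng.choice(len(lp),3,False)];nn=np.cross(a[1]-a[0],a[2]-a[0]);L=np.linalg.norm(nn)
        if L<500: continue
        nn/=L; nn*=np.sign(nn[2]); i=abs((lp-a[0])@nn)<2.5
        if nn[2]>.8 and (best is None or i.sum()>best[0]): best=(i.sum(),i)
    q=lp[best[1]];c0=q.mean(0);vt=np.linalg.svd(q-c0,full_matrices=False)[2];nn=vt[2]*np.sign(vt[2][2])
    print("lid",len(lp),len(q),c0.round(1),"n",nn.round(3),"tilt",np.arccos(nn[2]),"dir",np.arctan2(nn[1],nn[0]))
    r=cv2.minAreaRect(q[:,:2].astype(np.float32)); print("rect",r,cv2.boxPoints(r).round(0).tolist())
    rk=P[box&(P[...,2]>355)&(P[...,2]<390)&(S<60)]; r=cv2.minAreaRect(rk[:,:2].astype(np.float32)); print("rack",len(rk),cv2.boxPoints(r).round(0).tolist(),np.percentile(rk[:,2],[5,50,95]))
    # small objects near case front
    for nm,(x0,x1,y0,y1) in dict(jar=(380,560,120,260),pot=(280,560,-330,-150)).items():
        k=(P[...,0]>x0)&(P[...,0]<x1)&(P[...,1]>y0)&(P[...,1]<y1)&(P[...,2]>20)&(P[...,2]<140)
        print(nm,k.sum(),np.percentile(P[k],[2,50,98],0).round(0).tolist())
vis=[]
for n in("side0","top0"):
    c=pickle.load(open(f"pics/{n}.pkl","rb"));i=c["image"][...,::-1]
    i=i[210:360,170:510] if n=="side0" else i[80:270,150:470]
    vis.append(cv2.resize(i,(800,300 if n=="side0" else 300)))
cv2.imwrite("pics/crop.png",np.vstack(vis))
```

```text
side0 hasp 268
[584.49879715  22.97682483 151.46638236] [[548.0, 6.0, 141.0], [579.0, 23.0, 151.0], [627.0, 42.0, 164.0]]
axes [[0.959, -0.203, -0.2], [-0.209, -0.978, -0.01], [-0.193, 0.051, -0.98]] [25.8  8.   2.9]
ext -40.243321073855746 44.1150432267922 [546.  31. 159.] [627.  14. 143.]
lid z pct [[613.0, -142.0, 129.0], [674.0, -81.0, 136.0], [703.0, -19.0, 141.0], [729.0, 49.0, 145.0], [757.0, 122.0, 153.0]]
lid 3984 2724 [699.5 -15.1 140.7] n [ 0.142 -0.04   0.989] tilt 0.1480729561373163 dir -0.2768035223583913
rect ((699.248779296875, -7.85552978515625), (276.34735107421875, 146.30963134765625), 75.4761734008789) [[594.0, -123.0], [735.0, -160.0], [805.0, 108.0], [663.0, 144.0]]
rack 5505 [[519.0, -269.0], [759.0, -322.0], [896.0, 301.0], [656.0, 354.0]] [372.51621573 377.76947684 383.38635327]Traceback (most recent call last):
  File "<stdin>", line 27, in <module>
    return _quantile_unchecked(
        a, q, axis, out, overwrite_input, method, keepdims, weights)
    return _ureduce(a,
                    func=_quantile_ureduce_func,
    ...<5 lines>...
                    overwrite_input=overwrite_input,
                    method=method)
    r = func(a, **kwargs)
    result = _quantile(arr,
                       quantiles=q,
    ...<2 lines>...
                       out=out,
                       weights=wgt)
    slices_having_nans = np.isnan(arr[-1, ...])
                                  ~~~^^^^^^^^^
IndexError: index -1 is out of bounds for axis 0 with size 0
```

Run:
```python
from h import *
for n in("side0","top0"):
    c=pickle.load(open(f"pics/{n}.pkl","rb"));P=pts(c);hsv=cv2.cvtColor(c["image"],cv2.COLOR_RGB2HSV)
    H,S,V=[hsv[...,i].astype(int) for i in range(3)]
    box=(P[...,0]>300)&(P[...,0]<950)&(abs(P[...,1])<420)
    hm=(H>17)&(H<26)&(S>140)&(V>120)&box&(P[...,2]>60)&(P[...,2]<300)
    hp=P[hm]; print(n,"hasp",len(hp), np.percentile(hp,[2,50,98],0).round(0).tolist())
    cc=hp.mean(0); vt=np.linalg.svd(hp-cc,full_matrices=False)[2]; t=(hp-cc)@vt[0]
    print("ends",(cc+vt[0]*t.min()).round(),(cc+vt[0]*t.max()).round(),"n",vt[2].round(3))
    lm=(H>=4)&(H<=16)&(S>110)&(P[...,2]>115)&(P[...,2]<175)&(P[...,0]>580)&(P[...,0]<900)&(abs(P[...,1])<200)
    q=P[lm]
    for _ in range(8):
        c0=q.mean(0);vt=np.linalg.svd(q-c0,full_matrices=False)[2];nn=vt[2]*np.sign(vt[2][2]); q=P[lm]; q=q[abs((q-c0)@nn)<4]
    r=cv2.minAreaRect(q[:,:2].astype(np.float32))
    print("lid",len(q),"n",nn.round(3),np.arccos(nn[2]).round(3),np.arctan2(nn[1],nn[0]).round(3),[np.round(b,1) for b in r])
    for b in cv2.boxPoints(r): print(b.round(0), round(float(c0[2]-((b-c0[:2])@nn[:2])/nn[2]),1))
    rk=P[box&(P[...,2]>360)&(P[...,2]<388)&(P[...,0]>450)]; r=cv2.minAreaRect(rk[:,:2].astype(np.float32)); print("rack",r,cv2.boxPoints(r).round(0).tolist(),np.percentile(rk[:,2],[5,50,95]).round())
    m=(box&(P[...,2]>25)&(P[...,2]<135)&~hm&(P[...,0]<700)).astype(np.uint8)
    k,lab,st,ce=cv2.connectedComponentsWithStats(m)
    for i in range(1,k):
        if st[i,4]>40: print("obj",ce[i].round(),st[i,4],np.percentile(P[lab==i],[2,50,98],0).round(0).tolist())
vis=[]
for n in("side0","top0"):
    i=cv2.imread(f"pics/{n}.png")
    i=i[210:360,170:510] if n=="side0" else i[80:270,150:470]
    vis.append(cv2.resize(i,(680,300),interpolation=2))
cv2.imwrite("pics/crop.png",np.vstack(vis))
```

```text
side0 hasp 268 [[548.0, 6.0, 141.0], [579.0, 23.0, 151.0], [627.0, 42.0, 164.0]]
ends [546.  31. 159.] [627.  14. 143.] n [-0.193  0.051 -0.98 ]
lid 4149 n [ 0.144 -0.04   0.989] 0.15 -0.272 [array([700.4,  -5.9]), array([278.2, 147.4]), np.float64(74.2)]
[ 592. -120.] 152.1
[ 734. -160.] 129.8
[809. 108.] 129.6
[667. 148.] 151.9
rack ((712.8873901367188, 14.78155517578125), (638.396728515625, 256.04913330078125), 77.28822326660156) [[518.0, -268.0], [768.0, -325.0], [908.0, 298.0], [658.0, 354.0]] [373. 378. 384.]
obj [459. 173.] 357 [[311.0, 383.0, 26.0], [337.0, 399.0, 105.0], [350.0, 419.0, 134.0]]
obj [193. 191.] 357 [[303.0, -418.0, 26.0], [329.0, -379.0, 69.0], [367.0, -352.0, 96.0]]
obj [262. 255.] 133 [[501.0, -190.0, 27.0], [547.0, -179.0, 66.0], [575.0, -170.0, 86.0]]
top0 hasp 281 [[547.0, 4.0, 139.0], [586.0, 26.0, 151.0], [630.0, 47.0, 165.0]]
ends [644.  15. 136.] [547.  34. 161.] n [-0.243  0.019 -0.97 ]
lid 2185 n [ 0.149 -0.04   0.988] 0.155 -0.261 [array([698.9,  -7.1]), array([279.6, 148.3]), np.float64(73.0)]
[ 587. -119.] 152.9
[ 729. -163.] 129.7
[811. 105.] 128.2
[669. 148.] 151.3
rack ((714.626220703125, 14.16094970703125), (638.5238647460938, 260.5496826171875), 77.49351501464844) [[518.0, -269.0], [773.0, -326.0], [911.0, 298.0], [657.0, 354.0]] [371. 377. 384.]
obj [241. 201.] 435 [[631.0, 244.0, 31.0], [657.0, 271.0, 97.0], [690.0, 303.0, 106.0]]
obj [374. 199.] 48 [[634.0, -159.0, 47.0], [672.0, -149.0, 54.0], [687.0, -142.0, 134.0]]
obj [297. 203.] 272 [[634.0, 42.0, 29.0], [650.0, 94.0, 92.0], [665.0, 146.0, 133.0]]
obj [347. 217.] 309 [[587.0, -119.0, 27.0], [605.0, -63.0, 90.0], [621.0, -7.0, 133.0]]
obj [391. 234.] 444 [[512.0, -235.0, 32.0], [552.0, -201.0, 77.0], [591.0, -173.0, 108.0]]
obj [450. 305.] 171 [[301.0, -419.0, 27.0], [326.0, -383.0, 74.0], [365.0, -354.0, 98.0]]
obj [196. 305.] 241 [[310.0, 383.0, 25.0], [328.0, 397.0, 127.0], [349.0, 419.0, 134.0]]
```

View pics/crop.png

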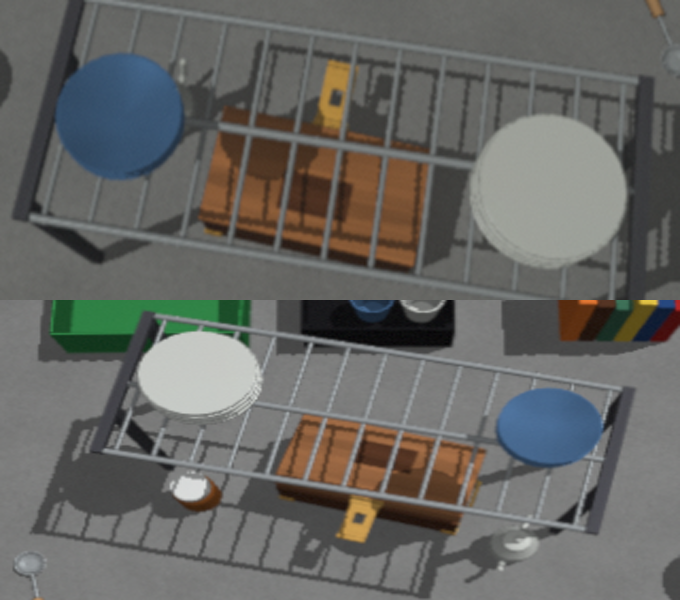

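The crops confirm the lid is ajar with its front edge middle at (629,14,152), which is a tilt of 0.15. The hasp stands out slightly upward. The front of the deck is about 47 mm ahead of the lid edge, the jar is at the left and the pot at the right. I'll come in with closed fingers, pitched 50° and yawed -0.27.

```bash
cat >> h.py <<'E'
YAW=-.27
def ori(pitch,yaw):
    h=np.array([np.cos(yaw),np.sin(yaw),0]);Z=np.array([0,0,1.]);l=np.cross(Z,h)
    z=h*np.cos(pitch)-Z*np.sin(pitch); return np.stack([l,np.cross(z,l),z],1)
def rel(targets,R0=None,p0=None):
    "targets: (tip xyz, pitch, yaw): row numbers relative to the pose now"
    from scipy.spatial.transform import Rotation as Ro
    s=env.sense(); R0=s["eef_rot"];p0=s["tool_pos"]
    print("t",s["time"],"tip",(p0+173*R0[:,2]).round(1),"q",s["q"].round(2),"F",s["ft_force"].round(1))
    for tip,p,y in targets:
        R=ori(p,y);t=np.array(tip)-173*R[:,2]
        print(tip,"row",((R0.T@(t-p0))/1000).round(4).tolist(),Ro.from_matrix(R0.T@R).as_rotvec().round(3).tolist(),"tcp",t.round())
def case(x,y,z):
    "point of the case: x back from the shut front face, y left of middle"
    f=np.array([np.cos(YAW),np.sin(YAW)]);l=np.array([-f[1],f[0]])
    return [*(np.array([623.5,15.7])+x*f+y*l).round(1),z]
E
python3 - <<'E'
from h import *
def tp(tcp,p,y): return ((np.array(tcp)+173*ori(p,y)[:,2]).round(1),p,y)
rel([tp((330,330,420),1.4,.75)])
E
```

```text
t 0.1 tip [161.3 472.7 230.9] q [1.24 0.24 0.   1.34 0.   1.57] F [-0.4  0.  -0.5]
[351.5 350.  249.5] row [-0.2058, -0.081, -0.0159] [-0.169, -0.042, 0.491] tcp [330. 330. 420.]
```

Call:
arm_command(
  series=[
    [-0.04, -0.016, -0.003, -0.034, -0.008, 0.1, 0],
    [-0.08, -0.032, -0.006, -0.068, -0.016, 0.2, 0],
    [-0.12, -0.048, -0.009, -0.1, -0.025, 0.295, 0],
    [-0.16, -0.064, -0.012, -0.135, -0.034, 0.39, 0],
    [-0.195, -0.078, -0.015, -0.169, -0.042, 0.49, 0],
  ],
  newtons=40,
)

```text
time: 0.52
tool_pos: [320.0, 336.3, 419.2]
eef_rot: [[-0.679, 0.723, 0.126], [0.734, 0.669, 0.117], [0.001, 0.172, -0.985]]
ft_force: [1.1, 0.7, 0.1]
width: 0.297
grasp_force: 0.0
```

Run:
```python
from h import *
def tp(tcp,p,y): return ((np.array(tcp)+173*ori(p,y)[:,2]).round(1),p,y)
rel([tp((420,190,420),1.15,.25)])
```

```text
t 0.5167 tip [341.8 356.7 248.8] q [ 0.81  0.09 -0.15  1.16 -0.01  1.64] F [1.1 0.7 0.1]
[488.5 207.5 262.1] row [-0.1754, -0.0254, -0.0053] [-0.243, -0.146, 0.476] tcp [420. 190. 420.]
```

Call:
arm_command(
  series=[
    [-0.035, -0.005, -0.001, -0.05, -0.03, 0.095, 0],
    [-0.07, -0.01, -0.002, -0.1, -0.06, 0.19, 0],
    [-0.105, -0.015, -0.003, -0.145, -0.088, 0.285, 0],
    [-0.14, -0.02, -0.004, -0.195, -0.117, 0.38, 0],
    [-0.175, -0.025, -0.005, -0.243, -0.146, 0.476, 0],
  ],
)

```text
time: 0.93
tool_pos: [420.3, 190.7, 419.8]
eef_rot: [[-0.247, 0.884, 0.397], [0.969, 0.225, 0.101], [0.0, 0.41, -0.912]]
ft_force: [-0.2, 0.3, -0.6]
width: 0.004
grasp_force: 0.0
```

Run:
```python
from h import *
def tp(tcp,p,y): return ((np.array(tcp)+173*ori(p,y)[:,2]).round(1),p,y)
rel([tp((430,100,400),.87,-.27),(case(-60,60,250),.87,-.27),(case(35,60,185),.87,-.27)])
```

```text
t 0.9333 tip [489.  208.2 262. ] q [ 0.45 -0.02 -0.3   0.87 -0.08  1.75] F [-0.2  0.3 -0.6]
[537.5  70.2 267.8] row [-0.0903, -0.02, 0.0127] [-0.272, -0.277, 0.441] tcp [430. 100. 400.]
[np.float64(581.7), np.float64(89.5), 250] row [-0.0825, 0.0162, 0.0485] [-0.272, -0.277, 0.441] tcp [474. 119. 382.]
[np.float64(673.2), np.float64(64.2), 185] row [-0.1296, 0.0647, 0.1415] [-0.272, -0.277, 0.441] tcp [566.  94. 317.]
```

Call:
arm_command(
  series=[
    [-0.018, -0.004, 0.0025, -0.054, -0.055, 0.088, 0],
    [-0.036, -0.008, 0.005, -0.108, -0.11, 0.176, 0],
    [-0.054, -0.012, 0.0075, -0.162, -0.165, 0.264, 0],
    [-0.072, -0.016, 0.01, -0.217, -0.22, 0.352, 0],
    [-0.09, -0.02, 0.0127, -0.272, -0.277, 0.441, 0],
  ],
)

```text
time: 1.35
tool_pos: [429.4, 100.9, 399.8]
eef_rot: [[0.267, 0.736, 0.622], [0.964, -0.204, -0.173], [-0.0, 0.645, -0.764]]
ft_force: [-0.8, 0.1, -0.4]
width: -0.002
grasp_force: 0.0
```

Run:
```python
from h import *
rel([(case(-60,60,230),.87,-.27),(case(35,60,185),.87,-.27)])
```

```text
t 1.35 tip [537.   71.1 267.6] q [ 0.34 -0.1  -0.51  0.56 -0.38  2.06] F [-0.8  0.1 -0.4]
[np.float64(581.7), np.float64(89.5), 230] row [0.0296, 0.005, 0.0534] [0.0, 0.0, -0.0] tcp [474. 119. 362.]
[np.float64(673.2), np.float64(64.2), 185] row [0.0297, 0.0485, 0.149] [0.0, 0.0, -0.0] tcp [566.  94. 317.]
```

Call:
arm_command(
  series=[
    [0.015, 0.003, 0.027, 0, 0, 0, 0],
    [0.03, 0.005, 0.053, 0, 0, 0, 0],
    [0.03, 0.02, 0.085, 0, 0, 0, 0],
    [0.03, 0.034, 0.117, 0, 0, 0, 0],
    [0.03, 0.048, 0.148, 0, 0, 0, 0],
  ],
)

```text
time: 1.77
tool_pos: [565.9, 96.3, 316.5]
eef_rot: [[0.261, 0.74, 0.62], [0.965, -0.199, -0.169], [-0.001, 0.643, -0.766]]
ft_force: [0.0, 0.3, 0.6]
width: 0.0
grasp_force: 0.0
```

Run:
```python
from h import *
rel([(case(35,60,155),.87,-.27),(case(35,60,140),.87,-.27)])
c=shot("side","side1")
cv2.imwrite("pics/c1.png",cv2.resize(c["image"][170:370,200:450,::-1],(750,600)))
```

```text
t 1.7667 tip [673.2  67.1 183.9] q [ 0.24  0.24 -0.38  0.31 -0.32  1.97] F [0.  0.3 0.6]
[np.float64(673.2), np.float64(64.2), 155] row [-0.0023, -0.0185, 0.0226] [-0.003, -0.003, 0.005] tcp [566.  94. 287.]
[np.float64(673.2), np.float64(64.2), 140] row [-0.0022, -0.0281, 0.0341] [-0.003, -0.003, 0.005] tcp [566.  94. 272.]
```

View pics/c1.png

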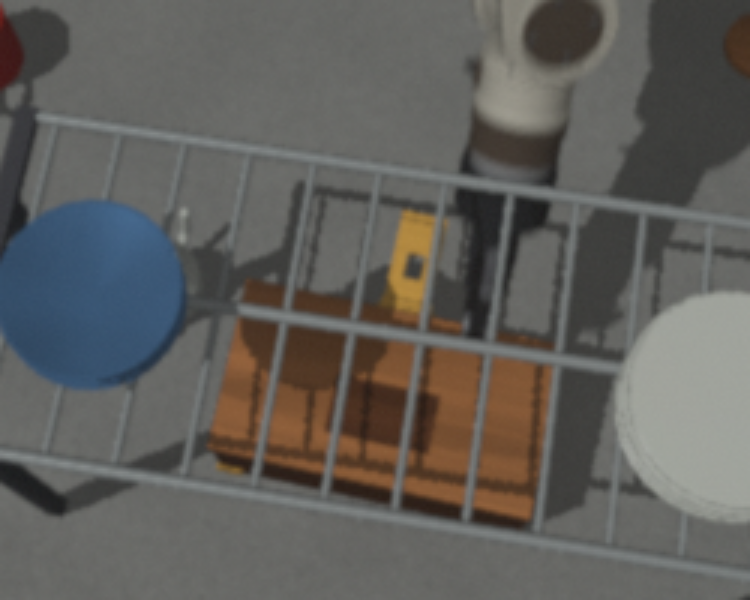

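The fingers (475,330 in the crop) are over the lid's front edge, left of the hasp (410,265), and clear of the rods. Now I press down.

Call:
arm_command(
  series=[
    [-0.002, -0.0093, 0.0113, 0, 0, 0, 0],
    [-0.002, -0.0185, 0.0226, 0, 0, 0, 0],
    [-0.002, -0.0217, 0.0264, 0, 0, 0, 0],
    [-0.002, -0.025, 0.0303, 0, 0, 0, 0],
    [-0.002, -0.0275, 0.0333, 0, 0, 0, 0],
  ],
)

```text
time: 2.23
tool_pos: [564.8, 94.5, 274.7]
eef_rot: [[0.262, 0.739, 0.621], [0.965, -0.2, -0.169], [-0.001, 0.644, -0.765]]
ft_force: [-1.3, 0.2, 2.0]
width: -0.001
grasp_force: 1.0
```

```bash
cat > lid.py <<'E'
from h import *
import sys
def lid(n="top"):
    c=shot(n,sys.argv[1]+n);P=pts(c);hsv=cv2.cvtColor(c["image"],cv2.COLOR_RGB2HSV)
    H,S,V=[hsv[...,i].astype(int) for i in range(3)]
    lm=(H>=4)&(H<=16)&(S>110)&(P[...,2]>115)&(P[...,2]<175)&(P[...,0]>580)&(P[...,0]<900)&(abs(P[...,1])<200)
    q=P[lm]
    for _ in range(8):
        c0=q.mean(0);vt=np.linalg.svd(q-c0,full_matrices=False)[2];nn=vt[2]*np.sign(vt[2][2]); q=P[lm]; q=q[abs((q-c0)@nn)<4]
    f=np.array([np.cos(YAW),np.sin(YAW)])
    print(n,"lid",len(q),"n",nn.round(3),"angle",round(float(nn[:2]@f/nn[2]),3),"front z",round(float(c0[2]-((np.array([629,14])-c0[:2])@nn[:2])/nn[2]),1))
    hp=P[(H>17)&(H<26)&(S>140)&(V>100)&(P[...,2]>40)&(P[...,2]<300)&(P[...,0]>450)&(P[...,0]<700)&(abs(P[...,1]-20)<60)]
    if len(hp): print("hasp",len(hp),np.percentile(hp,[2,50,98],0).round(0).tolist())
lid("side");lid("top")
E
python3 lid.py a; python3 -c "
from h import *
rel([(case(35,60,137),.87,-.27)])"
```

```text
side lid 3980 n [ 0.062 -0.018  0.998] angle 0.065 front z 139.4
hasp 237 [[544.0, 9.0, 128.0], [574.0, 24.0, 136.0], [623.0, 43.0, 146.0]]
top lid 2110 n [ 0.059 -0.013  0.998] angle 0.06 front z 137.7
hasp 296 [[544.0, 2.0, 124.0], [586.0, 27.0, 134.0], [629.0, 51.0, 145.0]]
t 2.3333 tip [672.   65.3 142.2] q [ 0.24  0.29 -0.44  0.2  -0.31  1.97] F [0.2 0.2 0.1]
[np.float64(673.2), np.float64(64.2), 137] row [-0.0003, -0.0026, 0.0049] [-0.002, -0.003, 0.005] tcp [566.  94. 269.]
```

Call:
arm_command(
  series=[
    [0, -0.0026, 0.0031, 0, 0, 0, 0],
    [0, -0.0045, 0.0054, 0, 0, 0, 0],
    [0, -0.0055, 0.0065, 0, 0, 0, 0],
  ],
)

```text
time: 2.58
tool_pos: [564.9, 94.7, 266.6]
eef_rot: [[0.261, 0.738, 0.622], [0.965, -0.2, -0.168], [0.0, 0.644, -0.765]]
ft_force: [-2.4, 1.8, 4.2]
width: 0.003
grasp_force: 2.7
```

```bash
python3 lid.py b; python3 -c "
from h import *
rel([(case(35,60,137),.87,-.27)])"
```

```text
side lid 3939 n [0.001 0.001 1.   ] angle 0.001 front z 130.0
hasp 198 [[540.0, 13.0, 116.0], [569.0, 26.0, 123.0], [622.0, 42.0, 130.0]]
top lid 2128 n [0.003 0.003 1.   ] angle 0.002 front z 129.1
hasp 286 [[541.0, 3.0, 113.0], [584.0, 27.0, 122.0], [627.0, 51.0, 132.0]]
t 2.6833 tip [672.5  65.5 134.4] q [ 0.24  0.3  -0.45  0.18 -0.31  1.97] F [-1.6  1.4  3.3]
[np.float64(673.2), np.float64(64.2), 137] row [-0.0005, 0.0023, -0.0014] [-0.001, -0.003, 0.004] tcp [566.  94. 269.]
```

The lid is shut, reading 0.00 in both views with the front at z = 130, and the hasp still stands out. I hold briefly, lift, back out and move over the hasp.

Call:
arm_command(
  series=[
    [0, -0.0005, 0.0006, 0, 0, 0, 0],
    [0, -0.0005, 0.0006, 0, 0, 0, 0],
    [0, 0.013, -0.0155, 0, 0, 0, 0],
    [0, 0.026, -0.031, 0, 0, 0, 0],
    [0, 0.029, -0.034, 0, 0, 0, 0],
  ],
)

```text
time: 3.1
tool_pos: [566.4, 94.5, 314.4]
eef_rot: [[0.262, 0.735, 0.625], [0.965, -0.201, -0.169], [0.002, 0.648, -0.762]]
ft_force: [1.1, 0.4, 0.9]
width: 0.002
grasp_force: 0.0
```

```bash
python3 lid.py c; python3 -c "
from h import *
rel([(case(-62,60,180),.87,-.27),(case(-62,0,175),.87,-.27)])"
```

```text
side lid 3943 n [-0.002  0.001  1.   ] angle -0.002 front z 129.8
hasp 194 [[541.0, 13.0, 117.0], [569.0, 26.0, 123.0], [622.0, 42.0, 131.0]]
top lid 2088 n [ 0.002 -0.002  1.   ] angle 0.002 front z 129.4
hasp 285 [[541.0, 3.0, 114.0], [584.0, 27.0, 122.0], [627.0, 51.0, 132.0]]
t 3.2 tip [673.6  65.2 180.2] q [ 0.24  0.24 -0.39  0.3  -0.31  1.97] F [0.2 0.9 0.7]
[np.float64(579.8), np.float64(90.1), 180] row [0.0001, -0.074, -0.0625] [0.001, -0.004, 0.003] tcp [472. 120. 312.]
[np.float64(563.7), np.float64(32.2), 175] row [-0.06, -0.0775, -0.059] [0.001, -0.004, 0.003] tcp [456.  62. 307.]
```

Call:
arm_command(
  series=[
    [0, -0.03, -0.025, 0, 0, 0, 0],
    [0, -0.058, -0.049, 0, 0, 0, 0],
    [-0.015, -0.0745, -0.062, 0, 0, 0, 0],
    [-0.05, -0.0775, -0.059, 0, -0.002, 0, 0],
    [-0.06, -0.0775, -0.059, 0, -0.003, 0, 0],
  ],
)

```text
time: 3.62
tool_pos: [451.9, 60.2, 303.0]
eef_rot: [[0.264, 0.743, 0.615], [0.965, -0.198, -0.174], [-0.008, 0.639, -0.769]]
ft_force: [-0.5, -0.7, -0.7]
width: -0.0
grasp_force: 0.0
```

```bash
cat > arc.py <<'E'
from h import *
out=[]
for th in (97,90,80,70,60,50,40,30,20,10,0):
    a=np.radians(th); r=54+18*(97-th)/97; d=2+14.5*abs(np.sin(a-.87))
    x=-7.5-r*np.sin(a)-d*np.cos(a); z=118-r*np.cos(a)+d*np.sin(a)
    out.append((case(x,0,round(z,1)),.87,-.27))
rel(out)
E
python3 arc.py
```

```text
t 3.6167 tip [558.2  30.1 169.9] q [ 0.22  0.04 -0.67  0.23 -0.31  1.95] F [-0.5 -0.7 -0.7]
[np.float64(566.1), np.float64(31.6), np.float64(137.1)] row [0.0031, -0.0167, 0.0298] [-0.008, 0.004, 0.007] tcp [459.  61. 269.]
[np.float64(563.0), np.float64(32.5), np.float64(129.3)] row [0.0032, -0.0242, 0.0338] [-0.008, 0.004, 0.007] tcp [455.  62. 262.]
[np.float64(560.5), np.float64(33.1), np.float64(117.2)] row [0.0032, -0.0339, 0.0414] [-0.008, 0.004, 0.007] tcp [453.  63. 249.]
[np.float64(560.5), np.float64(33.1), np.float64(104.4)] row [0.0033, -0.0421, 0.0513] [-0.008, 0.004, 0.007] tcp [453.  63. 237.]
[np.float64(563.3), np.float64(32.4), np.float64(91.5)] row [0.0035, -0.0481, 0.0631] [-0.008, 0.004, 0.007] tcp [456.  62. 224.]
[np.float64(568.7), np.float64(30.9), np.float64(79.2)] row [0.0035, -0.0517, 0.0761] [-0.008, 0.004, 0.007] tcp [461.  61. 211.]
[np.float64(573.0), np.float64(29.7), np.float64(71.4)] row [0.0036, -0.0532, 0.0849] [-0.008, 0.004, 0.007] tcp [465.  59. 204.]
[np.float64(578.5), np.float64(28.2), np.float64(63.9)] row [0.0036, -0.0536, 0.0944] [-0.008, 0.004, 0.007] tcp [471.  58. 196.]
[np.float64(585.4), np.float64(26.2), np.float64(57.0)] row [0.0036, -0.0525, 0.1043] [-0.008, 0.004, 0.007] tcp [478.  56. 189.]
[np.float64(593.8), np.float64(23.9), np.float64(50.9)] row [0.0036, -0.0497, 0.1145] [-0.008, 0.004, 0.007] tcp [486.  54. 183.]
[np.float64(603.7), np.float64(21.2), np.float64(46.0)] row [0.0037, -0.0449, 0.1248] [-0.008, 0.004, 0.007] tcp [496.  51. 178.]
```

Call:
arm_command(
  series=[
    [0, 0, 0, 0, 0, 0, 0],
    [0, 0, 0, 0, 0, 0, 0],
    [0, 0, 0, 0, 0, 0, 0],
  ],
)

```text
time: 3.87
tool_pos: [456.3, 62.1, 306.1]
eef_rot: [[0.264, 0.739, 0.62], [0.965, -0.2, -0.172], [-0.003, 0.644, -0.765]]
ft_force: [1.0, 0.6, 0.4]
width: 0.001
grasp_force: 0.0
```

```bash
python3 arc.py
```

```text
t 3.8667 tip [563.6  32.4 173.7] q [ 0.22  0.04 -0.66  0.23 -0.31  1.96] F [1.  0.6 0.4]
[np.float64(566.1), np.float64(31.6), np.float64(137.1)] row [-0.0, -0.0219, 0.0297] [-0.002, 0.0, 0.004] tcp [459.  61. 269.]
[np.float64(563.0), np.float64(32.5), np.float64(129.3)] row [0.0, -0.0293, 0.0336] [-0.002, 0.0, 0.004] tcp [455.  62. 262.]
[np.float64(560.5), np.float64(33.1), np.float64(117.2)] row [-0.0, -0.0391, 0.0412] [-0.002, 0.0, 0.004] tcp [453.  63. 249.]
[np.float64(560.5), np.float64(33.1), np.float64(104.4)] row [0.0, -0.0473, 0.051] [-0.002, 0.0, 0.004] tcp [453.  63. 237.]
[np.float64(563.3), np.float64(32.4), np.float64(91.5)] row [0.0001, -0.0534, 0.0628] [-0.002, 0.0, 0.004] tcp [456.  62. 224.]
[np.float64(568.7), np.float64(30.9), np.float64(79.2)] row [0.0001, -0.0571, 0.0758] [-0.002, 0.0, 0.004] tcp [461.  61. 211.]
[np.float64(573.0), np.float64(29.7), np.float64(71.4)] row [0.0001, -0.0587, 0.0846] [-0.002, 0.0, 0.004] tcp [465.  59. 204.]
[np.float64(578.5), np.float64(28.2), np.float64(63.9)] row [0.0002, -0.0591, 0.094] [-0.002, 0.0, 0.004] tcp [471.  58. 196.]
[np.float64(585.4), np.float64(26.2), np.float64(57.0)] row [0.0001, -0.0581, 0.1039] [-0.002, 0.0, 0.004] tcp [478.  56. 189.]
[np.float64(593.8), np.float64(23.9), np.float64(50.9)] row [0.0001, -0.0553, 0.1142] [-0.002, 0.0, 0.004] tcp [486.  54. 183.]
[np.float64(603.7), np.float64(21.2), np.float64(46.0)] row [0.0001, -0.0506, 0.1246] [-0.002, 0.0, 0.004] tcp [496.  51. 178.]
```

Good; the arm has settled. Now the arc, down to about 60°.

Call:
arm_command(
  series=[
    [0, -0.022, 0.03, 0, 0, 0, 0],
    [0, -0.029, 0.034, 0, 0, 0, 0],
    [0, -0.039, 0.041, 0, 0, 0, 0],
    [0, -0.047, 0.051, 0, 0, 0, 0],
    [0, -0.053, 0.063, 0, 0, 0, 0],
  ],
)

```text
time: 4.28
tool_pos: [455.7, 62.4, 223.5]
eef_rot: [[0.263, 0.739, 0.62], [0.965, -0.199, -0.171], [-0.003, 0.643, -0.766]]
ft_force: [0.3, -1.0, 1.3]
width: -0.001
grasp_force: 0.3
```

Call:
arm_command(
  series=[
    [0, 0, 0, 0, 0, 0, 0],
    [0, 0, 0, 0, 0, 0, 0],
  ],
)

```text
time: 4.45
tool_pos: [455.5, 62.0, 223.2]
eef_rot: [[0.263, 0.741, 0.618], [0.965, -0.199, -0.172], [-0.004, 0.642, -0.767]]
ft_force: [-0.6, -1.4, 0.0]
width: -0.003
grasp_force: 0.0
```

```bash
python3 lid.py d; python3 arc.py|tail -7
python3 -c "
from h import *
c=cv2.imread('pics/dtop.png');d=cv2.imread('pics/dside.png')
cv2.imwrite('pics/d.png',np.vstack([cv2.resize(c[170:270,250:450],(600,300)),cv2.resize(d[200:300,250:450],(600,300))]))"
```

```text
side lid 3934 n [ 0. -0.  1.] angle 0.0 front z 130.0
hasp 56 [[564.0, 16.0, 88.0], [601.0, 25.0, 108.0], [623.0, 38.0, 128.0]]
top lid 2187 n [0.002 0.001 1.   ] angle 0.002 front z 129.3
hasp 184 [[556.0, 1.0, 81.0], [605.0, 21.0, 110.0], [628.0, 43.0, 126.0]]
[np.float64(563.3), np.float64(32.4), np.float64(91.5)] row [0.0001, -0.0006, 0.0005] [-0.001, 0.0, 0.004] tcp [456.  62. 224.]
[np.float64(568.7), np.float64(30.9), np.float64(79.2)] row [0.0001, -0.0042, 0.0135] [-0.001, 0.0, 0.004] tcp [461.  61. 211.]
[np.float64(573.0), np.float64(29.7), np.float64(71.4)] row [0.0001, -0.0059, 0.0223] [-0.001, 0.0, 0.004] tcp [465.  59. 204.]
[np.float64(578.5), np.float64(28.2), np.float64(63.9)] row [0.0001, -0.0063, 0.0317] [-0.001, 0.0, 0.004] tcp [471.  58. 196.]
[np.float64(585.4), np.float64(26.2), np.float64(57.0)] row [0.0, -0.0053, 0.0416] [-0.001, 0.0, 0.004] tcp [478.  56. 189.]
[np.float64(593.8), np.float64(23.9), np.float64(50.9)] row [0.0, -0.0025, 0.0519] [-0.001, 0.0, 0.004] tcp [486.  54. 183.]
[np.float64(603.7), np.float64(21.2), np.float64(46.0)] row [0.0, 0.0022, 0.0623] [-0.001, 0.0, 0.004] tcp [496.  51. 178.]
```

View pics/d.png

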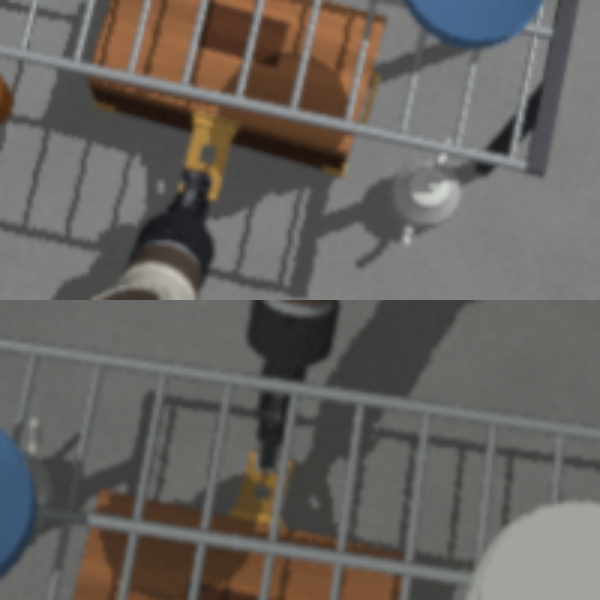

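The fingertip sits on the hasp's solid part, at (195,180) in the top crop and (268,465) in the side crop, and the hasp is about 60° from flat. I continue the arc.

Call:
arm_command(
  series=[
    [0, -0.004, 0.0135, 0, 0, 0, 0],
    [0, -0.006, 0.022, 0, 0, 0, 0],
    [0, -0.006, 0.032, 0, 0, 0, 0],
    [0, -0.005, 0.042, 0, 0, 0, 0],
    [0, -0.0025, 0.052, 0, 0, 0, 0],
  ],
)

```text
time: 4.97
tool_pos: [486.5, 53.4, 183.2]
eef_rot: [[0.263, 0.738, 0.621], [0.965, -0.2, -0.172], [-0.002, 0.645, -0.765]]
ft_force: [-0.9, 0.7, 1.3]
width: 0.001
grasp_force: 0.4
```

```bash
python3 arc.py|(head -1;tail -1)
```

```text
t 4.9667 tip [594.   23.7  50.9] q [ 0.18  0.34 -0.75 -0.17 -0.29  1.92] F [-0.9  0.7  1.3]
```

Call:
arm_command(
  series=[
    [0, 0.0024, 0.0052, 0, 0, 0, 0],
    [0, 0.0047, 0.0104, 0, 0, 0, 0],
    [0, 0.0055, 0.011, 0, 0, 0, 0],
    [0, 0.006, 0.0115, 0, 0, 0, 0],
  ],
)

```text
time: 5.3
tool_pos: [497.7, 50.0, 177.7]
eef_rot: [[0.264, 0.739, 0.62], [0.965, -0.2, -0.172], [-0.003, 0.643, -0.766]]
ft_force: [-0.5, 0.8, 0.8]
width: -0.004
grasp_force: 0.4
```

```bash
python3 lid.py e; python3 arc.py|head -1
```

```text
side lid 3945 n [-0.002  0.001  1.   ] angle -0.002 front z 129.8
hasp 13 [[615.0, 18.0, 119.0], [618.0, 23.0, 123.0], [624.0, 29.0, 131.0]]
top lid 2208 n [0.001 0.003 1.   ] angle 0.0 front z 129.3
hasp 57 [[610.0, -1.0, 43.0], [619.0, 21.0, 120.0], [633.0, 41.0, 128.0]]
t 5.4 tip [604.8  20.3  45.4] q [ 0.17  0.36 -0.73 -0.17 -0.28  1.91] F [0.5 0.4 0.2]
```

Call:
arm_command(
  series=[
    [0, 0.0011, 0.001, 0, 0, 0, 0],
    [0, 0.0023, 0.0019, 0, 0, 0, 0],
    [0, 0.0023, 0.0019, 0, 0, 0, 0],
  ],
)

```text
time: 5.65
tool_pos: [500.4, 49.2, 177.7]
eef_rot: [[0.264, 0.739, 0.62], [0.965, -0.2, -0.172], [-0.003, 0.644, -0.765]]
ft_force: [-0.5, -0.4, -1.4]
width: 0.001
grasp_force: 0.2
```

Call:
arm_command(
  series=[
    [0, 0.0011, 0.001, 0, 0, 0, 0],
    [0, 0.0023, 0.0019, 0, 0, 0, 0],
    [0, 0.0023, 0.0019, 0, 0, 0, 0],
  ],
)

```text
time: 5.9
tool_pos: [501.9, 48.7, 177.4]
eef_rot: [[0.263, 0.741, 0.618], [0.965, -0.199, -0.171], [-0.004, 0.642, -0.767]]
ft_force: [-10.3, 3.0, 7.0]
width: -0.002
grasp_force: 4.7
```

Firm contact at about 10 N: the hasp is against the stop. I hold for a couple of rows, then retreat horizontally.

Call:
arm_command(
  series=[
    [0, 0, 0, 0, 0, 0, 0],
    [0, 0, 0, 0, 0, 0, 0],
    [0, -0.0115, -0.0096, 0, 0, 0, 0],
    [0, -0.034, -0.029, 0, 0, 0, 0],
    [0, -0.06, -0.05, 0, 0, 0, 0],
  ],
)

```text
time: 6.32
tool_pos: [428.8, 69.2, 178.2]
eef_rot: [[0.265, 0.736, 0.623], [0.964, -0.202, -0.172], [-0.001, 0.646, -0.763]]
ft_force: [-0.4, 0.4, 0.7]
width: 0.003
grasp_force: 0.0
```

Call:
arm_command(
  series=[
    [0, -0.02, -0.03, 0, 0, 0, 0],
    [0, -0.03, -0.06, 0, 0, 0, 0],
    [0, -0.03, -0.08, 0, 0, 0, 0],
    [0, -0.03, -0.08, 0, 0, 0, 0],
    [0, -0.03, -0.08, 0, 0, 0, 0],
  ],
)

```text
time: 6.73
tool_pos: [356.6, 89.4, 220.6]
eef_rot: [[0.262, 0.736, 0.624], [0.965, -0.2, -0.17], [-0.0, 0.646, -0.763]]
ft_force: [0.0, 0.1, -0.7]
width: -0.002
grasp_force: 0.0
```

```bash
python3 lid.py f; python3 arc.py|head -1
python3 - <<'E'
from h import *
c=pickle.load(open("pics/ftop.pkl","rb"));P=pts(c)
hsv=cv2.cvtColor(c["image"],cv2.COLOR_RGB2HSV);H,S,V=[hsv[...,i].astype(int) for i in range(3)]
m=(H>15)&(H<28)&(S>120)&(V>60)&(P[...,0]>560)&(P[...,0]<640)&(abs(P[...,1]-20)<40)
f=np.array([np.cos(YAW),np.sin(YAW)]);q=P[m];x=(q[:,:2]-[623.5,15.7])@f
for lo in range(30,130,15):
    k=(q[:,2]>=lo)&(q[:,2]<lo+15)
    if k.any(): print(lo,k.sum(),"hasp x from front",np.median(x[k]).round(1))
d=cv2.imread('pics/ftop.png');cv2.imwrite('pics/f.png',cv2.resize(d[150:300,220:420],(800,600),interpolation=2))
E
```

```text
side lid 3902 n [-0.001 -0.     1.   ] angle -0.001 front z 129.9
hasp 15 [[615.0, 18.0, 119.0], [619.0, 23.0, 124.0], [624.0, 28.0, 129.0]]
top lid 2213 n [0.001 0.001 1.   ] angle 0.001 front z 129.1
hasp 59 [[610.0, -1.0, 47.0], [618.0, 21.0, 120.0], [630.0, 38.0, 128.0]]
t 6.8333 tip [464.6  59.4  87.3] q [ 0.38  0.06 -0.96 -0.04 -0.4   2.1 ] F [-0.5 -0.  -0.2]
30 11 hasp x from front -9.3
45 15 hasp x from front -8.6
60 15 hasp x from front -7.4
75 8 hasp x from front -7.5
90 10 hasp x from front -7.3
105 19 hasp x from front -5.4
120 46 hasp x from front -4.0
```

View pics/f.png

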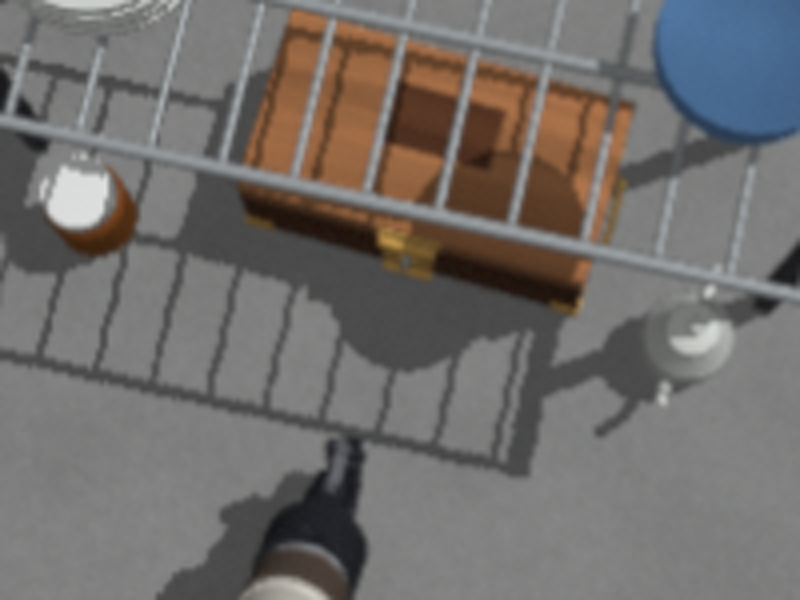

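The hasp at (408,253) lies against the front within about 0.04 rad, with the catch showing through its slot. The lid is shut, the jar and pot haven't moved, and the gripper is clear.

```bash
python3 -c "
from workcell import env
print(env.hand_in())"
```

```text
the job is handed in; nothing more can be done
None
```

The job is handed in: the lid was pressed shut first (measured 0.00 rad), then the hasp swung flat over the catch (about 0.04 rad), with the jar and pot unmoved in the last picture and the gripper clear; the hand-in returned no verdict.

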